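# Feel along the filed edge of a hair-band blank

## Task

Check the filed upper edge of the C-shaped hair-band blank for nicks: set a fingertip on its red end, run it lightly along the whole curved edge round to the white end, then lift clear. Only touch the blank, gently, without squeezing it or pushing its springy platform hard down, and leave the jar, the sanding block and the file where they are.

Things in the scene. Friction and masses are not known exactly. Their poses are not given: they have to be found in the camera images.
- rest: The sprung rest: a fixed round beech foot, 210 mm across and 20 mm thick, origin at the centre of its underside on the bench. Above it, on three springs, a round felt-topped plywood platform (184 mm across, top 56 mm above the bench) carries the hair-band blank. It stands at any yaw.
- cradle (a joint): How far the platform with the blank has been pushed straight down, m: 0 at rest, 0.020 at its bottom stop. It starts to sink at about 1 N and needs about 0.5 N more for each mm, so 5 mm deep is about 3.5 N; it rises again by itself.
- stretch0: Stretch 1 of 6 of the blank, counted from the red end: 40 mm of its length, from point edge0 to edge1. Its outer 13 mm are the red end. Brown and amber mottled, fixed to the platform. Its origin lies on the axis of the arc, on the platform's top, not on the stretch. The whole blank is a C-shaped hair band lying on its side, 150 mm across: a strip 6 mm thick standing 22 mm up from the platform.
- stretch1: Stretch 2 of 6 of the blank, counted from the red end: 40 mm of its length, from point edge1 to edge2. Brown and amber mottled, fixed to the platform. Its origin lies on the axis of the arc, on the platform's top, not on the stretch.
- stretch2: Stretch 3 of 6 of the blank, counted from the red end: 40 mm of its length, from point edge2 to edge3. Brown and amber mottled, fixed to the platform. Its origin lies on the axis of the arc, on the platform's top, not on the stretch.
- stretch3: Stretch 4 of 6 of the blank, counted from the red end: 40 mm of its length, from point edge3 to edge4. Brown and amber mottled, fixed to the platform. Its origin lies on the axis of the arc, on the platform's top, not on the stretch.
- stretch4: Stretch 5 of 6 of the blank, counted from the red end: 40 mm of its length, from point edge4 to edge5. Brown and amber mottled, fixed to the platform. Its origin lies on the axis of the arc, on the platform's top, not on the stretch.
- stretch5: Stretch 6 of 6 of the blank, counted from the red end: 40 mm of its length, from point edge5 to edge6. Its outer 13 mm are the white end. Brown and amber mottled, fixed to the platform. Its origin lies on the axis of the arc, on the platform's top, not on the stretch.
- edge0 (a point): Point in the middle of the blank's 6 mm wide upper edge at the tip of the red end, 78 mm above the bench at rest. All edge points lie on one 190 degree arc of 72 mm radius about the vertical axis through the centre of rest; neighbours are 31.7 degrees apart, counter-clockwise from above going from red to white.
- edge1 (a point): Point in the middle of the blank's 6 mm wide upper edge at the join of stretches 1 and 2, 78 mm above the bench at rest.
- edge2 (a point): Point in the middle of the blank's 6 mm wide upper edge at the join of stretches 2 and 3, 78 mm above the bench at rest.
- edge3 (a point): Point in the middle of the blank's 6 mm wide upper edge at the join of stretches 3 and 4, 78 mm above the bench at rest.
- edge4 (a point): Point in the middle of the blank's 6 mm wide upper edge at the join of stretches 4 and 5, 78 mm above the bench at rest.
- edge5 (a point): Point in the middle of the blank's 6 mm wide upper edge at the join of stretches 5 and 6, 78 mm above the bench at rest.
- edge6 (a point): Point in the middle of the blank's 6 mm wide upper edge at the tip of the white end, 78 mm above the bench at rest.
- jar: Bystander: loose amber glass jar with black lid, 48 mm across, 70 mm high, near the rest; origin at the centre of its underside.
- block: Bystander: loose cork sanding block with a green face, 70 x 34 x 30 mm, near the rest; origin at the centre of its underside.
- file: Bystander: loose flat file with wooden handle, 200 mm long, 16 mm high, lying near the rest; its own x axis runs along it from handle to blade, origin on the bench under its middle, 90 mm from the handle's end.

How it is judged:
By the outcome, as a careful person would: the job done as asked, in the order asked, and still so for the second after the job is handed in, with the robot touching nothing.
It also fails if it takes over 45 s, if anything falls off the work surface, if the arm or the gripper's body presses on something with over 40 N, if the wrist force passes 120 N, or if a joint passes its speed limit or range.

## Robot

A 6-joint arm with a two-finger parallel gripper is mounted at the origin on the work surface. World frame = base frame: x ahead of the robot, y to its left, z up, the work surface at z = 0. Lengths are in m, angles in degrees, forces in N, time in s.
With the tool pointing down it reaches from about 0.4 to 0.825 m from the base axis. Payload 7 kg.
Tool frame: the origin (TCP) lies on the centre line of the jaws, within the pads' length; the fingertips stand 19 mm ahead of it and the grasp point (between the pads) is the TCP (r.tip_extent is the distance from the TCP to the fingertips, in m); z points along the fingers, y is the line along which they close (so a half turn about z gives the same grasp; the last joint's range is limited). The gripper opens to 88 mm and grips with 3 to 60 N. Pads are 19 mm wide; open, the fingers measure 130 mm over their backs; the gripper's body (78 mm by 193 mm) begins 47 mm behind the grasp point.
Start: joints at [-54.826, 20.546, 0.682, 0, -70.136, -16.507], TCP at [0.216, -0.639, 0.246] pointing down, gripper open.
Joint ranges: [-176.03, 176.03], [-82.01, 121.73], [-58.28, 71.71], [-173.87, 95.51], [-174.79, -0.11], [-173.66, 173.66]. Speed limits (degrees/s): [136.94, 136.94, 172.46, 180, 180, 180].

## Interface

Orientations are given as [roll, pitch, yaw] about the fixed x, y, z axes, in that order (R = Rz(yaw) Ry(pitch) Rx(roll)).
In Python, from plant import r gives the robot as it stands. The module is installed in compiled form; this text tells all that it offers.
- The arm moves only by the tool jog_arm, never from a script. Its argument "deltas" is a list that holds one entry, the list of rows, each a list of 5 numbers: the opening, from -1 (shut) to 1 (fully open), then the shift along the world's x, y, z in cm, then the turn about the world's z in rad. In form: [[[claw, dx, dy, dz, turn], ...]]. A call has 1 to 8 rows; each row shifts and turns the commanded pose from where the row before left it; what a row does not reach is not made up. A row lasts 1/8 s, in which the tool goes at most 62.5 mm and 10.7 degrees, less where a joint would pass 70% of its speed; a pose out of reach is approached as far as the arm can. A call with a gripper value outside its range is refused whole. The fingers move at their own pace and stop on an object; "force" is the grip in N (left out, the last holds). Time passes only in rows, so rows that do not move let the fingers close. It gives the time, the measured TCP pose, the force, the opening and the grip force at its end, in the units of the state.
- r.get_state(): the state, without advancing time (a new reading comes with each control period).
- r.capture(name): name is "scene" or "top" or "wrist"; returns the picture (384x512x3 uint8, blue, green, red); there is no depth.
- r.camera_info(name): a dict with "fx", "fy", "cx", "cy" (pixels), "view" (4x4, takes a point from world to camera coordinates). Camera axes: x right, y up, looking along -z (the intrinsics and any distortion apply to the point x, -y, -z); pixel columns grow to the right and rows downward; lengths in m; the calibration is good to about 2 mm. The wrist camera is an equidistant fisheye: a pixel r from the principal point sees the ray r / f radians off the axis. A picture is of the moment at which its call begins: read the wrist's pose just before it. camera_info takes no time and is no camera call; for the wrist camera it gives the pose at the moment of the call.
- r.close_job(): hands the job in; it is judged then, once.
The state is a dict: "time_s": time; "joints": joint angles; "qd": joint speeds; "joint_torque": joint torques, N m; "tcp_pos": TCP position; "eef_rot": TCP orientation; "contact_force": force on the tool from outside, world axes, zero at the start; "moment": the same for the moment, N m; "gripper_width": finger opening in m; "gripper_force": force on a finger pad.
Only numpy, scipy, OpenCV 4.12 (cv2) and the standard library are available. Lean on these libraries where they do the work, as an engineer would, in place of code of your own. Each camera call takes 0.05 s, during which the arm holds its last target. There are 200 camera calls.

## Working session

There is one attempt and no reset: what is moved stays moved. The work goes in short steps, Python scripts to look and compute and a tool call to move; the robot and the scene stay as the last step left them, time stands still between calls to the robot, and variables do not carry over. Pictures are saved under pics/ and viewed, at most 10 in all, crops included, and the job is handed in when it is done.

Besides the shell and the picture viewer there is one more tool, called after "Emit:" as name(argument=value, ...) on one line, values as JSON. jog_arm: Moves the arm, as the interface text tells. Its arguments: {"type":"object","properties":{"deltas":{"type":"array"},"force":{"type":"number"}},"required":["deltas"]}

```bash
mkdir -p pics
python3 - <<'E'
from plant import r
import cv2
s=r.get_state();print(s)
for n in("scene","top"):
    cv2.imwrite(f"pics/{n}0.png",r.capture(n));i=r.camera_info(n);print(n,i)
print(r.tip_extent)
E
```

```text
{'time_s': 0.0, 'joints': array([-5.48271991e+01,  2.05900137e+01,  6.33605683e-01, -2.22343829e-02,
       -7.01381734e+01, -1.65058363e+01]), 'qd': array([-0.00489967, -0.00287033, -0.00459471, -0.0165234 ,  0.04682288,
        0.01522194]), 'joint_torque': array([ 2.29201636e-03, -5.82713521e+01,  2.93057370e+01,  6.99725837e+00,
        6.87906679e-03, -1.13666247e-04]), 'tcp_pos': array([ 0.21586204, -0.63904552,  0.24463081]), 'eef_rot': array([ 1.79903377e+02, -6.83415841e-03, -1.61340601e+02]), 'contact_force': array([-0.22503474,  0.62131862,  0.00271926]), 'moment': array([ 0.01238722, -0.0302969 ,  0.00211305]), 'gripper_force': 0.0, 'gripper_width': 0.08772569387452932}
scene {'fx': 418.61765823831803, 'fy': 418.61765823831803, 'cx': 246.65961091707743, 'cy': 196.29451306062677, 'view': array([[-0.73245457,  0.68079741, -0.00501931,  0.40743413],
       [-0.59873147, -0.64061718,  0.48076007,  0.31183681],
       [ 0.32408476,  0.35514013,  0.87683782, -1.05052736],
       [ 0.        ,  0.        ,  0.        ,  1.        ]])}
top {'fx': 375.95435059874694, 'fy': 375.95435059874694, 'cx': 259.2951735959368, 'cy': 186.51362813402267, 'view': array([[-0.02313645, -0.999552  ,  0.01898715,  0.00428486],
       [ 0.98402415, -0.01941531,  0.1769732 , -0.60049929],
       [-0.17652527,  0.02277835,  0.98403251, -0.79842987],
       [ 0.        ,  0.        ,  0.        ,  1.        ]])}
0.019
```

View pics/top0.png

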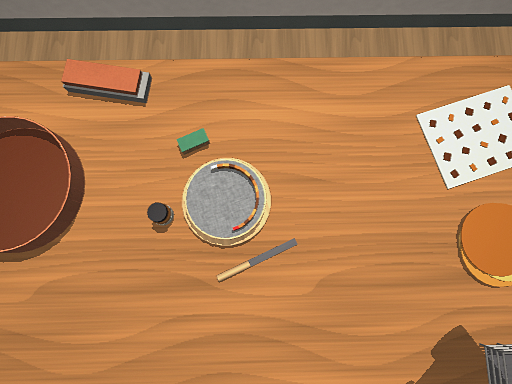

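View pics/scene0.png

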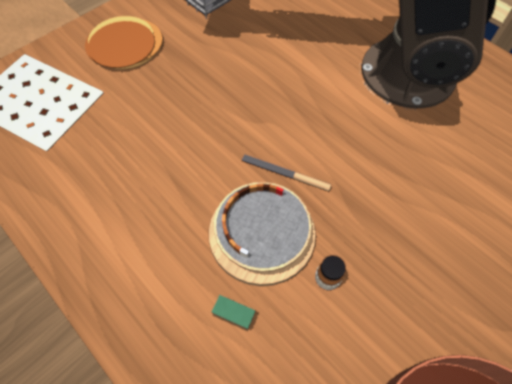

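The top view has the rest centred near (226,201), the red end at (236,230) and the white end at (214,168). The jar is at (158,213), the block at (193,140) and the file runs from (219,279) to (296,241). The scene view agrees: red (281,190), white (245,252).

```bash
cat > h.py <<'E'
import numpy as np,cv2
from plant import r
def proj(i,P):
    c=np.c_[P,np.ones(len(P))]@i["view"].T
    return np.c_[i["cx"]+i["fx"]*c[:,0]/-c[:,2], i["cy"]-i["fy"]*c[:,1]/-c[:,2]]
def unproj(i,px,z):
    R=i["view"][:3,:3];o=-R.T@i["view"][:3,3]
    d=np.c_[(px[:,0]-i["cx"])/i["fx"],-(px[:,1]-i["cy"])/i["fy"],-np.ones(len(px))]@R
    return o+d*((z-o[2])/d[:,2])[:,None]
def rect(i,im,z,c,half=.16,s=.0008):
    n=int(2*half/s);g=(np.arange(n)+.5)*s-half
    Y,X=np.meshgrid(c[1]-g,c[0]-g); # col->-y,row->-x
    p=proj(i,np.c_[X.ravel(),Y.ravel(),np.full(X.size,z)]).astype(np.float32).reshape(n,n,2)
    # row index varies -x
    return cv2.remap(im,p[...,0],p[...,1],cv2.INTER_LINEAR),X,Y
E
python3 - <<'E'
from h import *
from scipy.optimize import least_squares
out=[]
for n,cpx in(("top",(226,201)),("scene",(265,228))):
    i=r.camera_info(n);im=cv2.imread(f"pics/{n}0.png")
    c=unproj(i,np.array([cpx],float),.056)[0]
    w,X,Y=rect(i,im,.056,c)
    X,Y=X,Y
    hsv=cv2.cvtColor(w,cv2.COLOR_BGR2HSV)
    m=((hsv[...,1]<45)&(hsv[...,2]>60)).astype(np.uint8)
    k,l,st,ce=cv2.connectedComponentsWithStats(cv2.morphologyEx(m,cv2.MORPH_OPEN,np.ones((5,5))))
    b=l[200,200]; cn=max(cv2.findContours((l==b).astype(np.uint8),0,1)[0],key=len)
    h=cv2.convexHull(cn)[:,0]
    (cx,cy),rad=cv2.minEnclosingCircle(h)
    ctr=np.array([c[0]+.16-(cy+.5)*.0008,c[1]+.16-(cx+.5)*.0008]);print(n,"felt centre",ctr,"rad",rad*.0008)
    w2,X,Y=rect(i,im,.078,c);hs=cv2.cvtColor(w2,cv2.COLOR_BGR2HSV)
    red=((hs[...,0]<5)|(hs[...,0]>174))&(hs[...,1]>170)&(hs[...,2]>110)
    D=np.hypot(X-ctr[0],Y-ctr[1]);A=np.degrees(np.arctan2(Y-ctr[1],X-ctr[0]))
    wh=(hs[...,1]<45)&(hs[...,2]>190)
    for nm,mm in(("red",red),("white",wh)):
        mm=mm&(D<.085); print(nm,mm.sum(),X[mm].mean(),Y[mm].mean(),"r",D[mm].mean(),np.percentile(D[mm],[2,98]),"ang",np.median(A[mm]),np.percentile(A[mm],[2,98]))
    bl=(hs[...,1]>90)&(D<.083)&(D>.05); ds=D[bl];print("band D pct",np.percentile(ds,[5,50,95]))
    # band circle fit at z=.078
    P=np.c_[X[bl],Y[bl]];f=least_squares(lambda q:np.hypot(*(P-q[:2]).T)-.072,ctr,loss="soft_l1",f_scale=.003);print("bandfit",f.x)
    out.append(w2)
cv2.imwrite("pics/rect.png",np.hstack(out))
E
```

```text
top felt centre [0.57574618 0.06931686] rad 0.087910693359375
red 106 0.5069407540147155 0.0450568015250222 r 0.07303201511029217 [0.06998379 0.0759042 ] ang -160.4853621894814 [-165.03594507 -156.25686296]
white 196 0.6405589288318122 0.08110978573757516 r 0.07544242484109061 [0.06927478 0.08472093] ang 18.059312280991232 [-63.48492553  66.50586315]
band D pct [0.06632454 0.07158208 0.07536987]
bandfit [0.57412296 0.06944348]
scene felt centre [0.57876763 0.06708626] rad 0.08754116821289062
red 190 0.5152620226146004 0.046029188588010694 r 0.06698839941387633 [0.06190655 0.07207016] ang -161.5577483325925 [-166.86506782 -156.89460932]
white 297 0.622374423819633 0.06751071260006102 r 0.07568151964844085 [0.06811868 0.084703  ] ang 17.433975582429333 [-82.33531777 173.33438908]
band D pct [0.06213483 0.07175924 0.08201655]
bandfit [0.57819797 0.0684197 ]
```

View pics/rect.png

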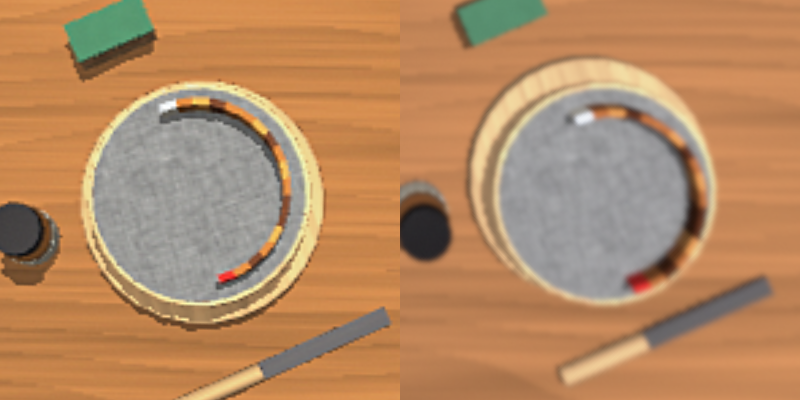

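The rectified views agree: the centre is about (0.576, 0.069), the red tip at about -166° and the white tip at about 24°, a 190° span as given. Next I shut the gripper and go above the red end.

Emit:
jog_arm(deltas=[[[-1, 1.45, 3.45, 0, 0], [-1, 1.45, 3.45, 0, 0], [-1, 1.45, 3.45, 0, 0], [-1, 1.45, 3.45, 0, 0], [-1, 1.45, 3.45, 0, 0], [-1, 1.45, 3.45, 0, 0], [-1, 1.45, 3.45, 0, 0], [-1, 1.45, 3.45, 0, 0]]], force=5)

```text
time_s: 1.1
tcp_pos: [0.3321, -0.3622, 0.2453]
eef_rot: [180.0, -0.0, -161.3]
contact_force: [-0.3, 0.0, 0.6]
gripper_width: 0.0131
gripper_force: 0.0
```

Emit:
jog_arm(deltas=[[[-1, 1.45, 3.45, 0, 0], [-1, 1.45, 3.45, 0, 0], [-1, 1.45, 3.45, 0, 0], [-1, 1.45, 3.45, 0, 0], [-1, 1.45, 3.45, 0, 0], [-1, 1.45, 3.45, 0, 0], [-1, 1.45, 3.45, 0, 0], [-1, 1.45, 3.45, 0, 0]]])

```text
time_s: 2.1
tcp_pos: [0.4481, -0.0863, 0.2455]
eef_rot: [180.0, -0.0, -161.3]
contact_force: [0.2, -0.9, 0.6]
gripper_width: 0.0002
gripper_force: 0.0
```

Emit:
jog_arm(deltas=[[[-1, 1.45, 3.45, 0, 0], [-1, 1.45, 3.45, 0, 0], [-1, 1.45, 3.45, 0, 0], [-1, 1.45, 3.45, 0, 0], [-1, 0, 0, 0, 0], [-1, 0, 0, 0, 0]]])

```text
time_s: 2.85
tcp_pos: [0.5056, 0.0504, 0.2451]
eef_rot: [180.0, -0.1, -161.3]
contact_force: [0.2, 0.3, -1.0]
gripper_width: 0.0004
gripper_force: 0.0
```

Run:
```python
from h import *
i=r.camera_info("wrist");im=r.capture("wrist");cv2.imwrite("pics/w1.png",im)
import pickle;pickle.dump(i,open("w1.pkl","wb"));print(i)
s=r.get_state();print(s["time_s"],s["tcp_pos"],s["eef_rot"],s["contact_force"],s["gripper_width"])
```

```text
{'fx': 297.3186396354542, 'fy': 297.3186396354542, 'cx': 257.26315984144975, 'cy': 194.17792963882553, 'view': array([[-3.20727954e-01,  9.47171168e-01, -5.98904534e-04,
         1.15542455e-01],
       [-9.12100001e-01, -3.09022618e-01, -2.69404176e-01,
         5.09619381e-01],
       [-2.55356943e-01, -8.58591894e-02,  9.63027015e-01,
        -2.58171682e-01],
       [ 0.00000000e+00,  0.00000000e+00,  0.00000000e+00,
         1.00000000e+00]])}
2.9 [0.50557661 0.05009611 0.24530782] [-1.79998635e+02 -4.15707806e-02 -1.61341347e+02] [-0.20369578 -0.41085459  0.00506635] 3.2950953838386165e-05
```

View pics/w1.png

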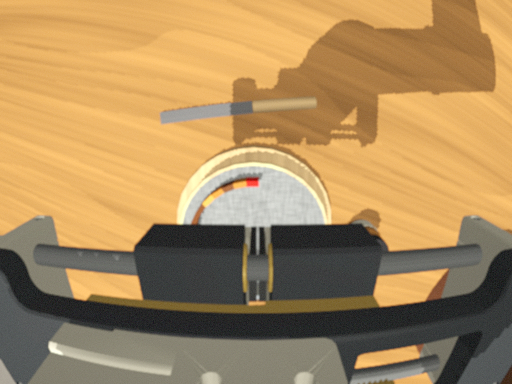

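The wrist view shows the red tip at about (253,182) and the band's first stretches running left from it. I'll use these for a third estimate.

Run:
```python
from h import *
import pickle
from scipy.optimize import least_squares
i=pickle.load(open("w1.pkl","rb"));im=cv2.imread("pics/w1.png")
V=i["view"];R=V[:3,:3];o=-R.T@V[:3,3]
def up(px,z):
    d=(px-[i["cx"],i["cy"]])/i["fx"];t=np.hypot(*d.T);
    v=np.c_[d[:,0]*np.sin(t)/t,-d[:,1]*np.sin(t)/t,-np.cos(t)]@R
    return (o+v*((z-o[2])/v[:,2])[:,None])[:,:2]
hs=cv2.cvtColor(im,cv2.COLOR_BGR2HSV)
y,x=np.mgrid[:384,:512];roi=(y>170)&(y<222)&(x>180)&(x<275)
red=((hs[...,0]<5)|(hs[...,0]>174))&(hs[...,1]>150)&(hs[...,2]>90)&roi
Pr=up(np.c_[x[red],y[red]].astype(float),.078);c0=np.array([.576,.069])
print("red",len(Pr),Pr.mean(0),Pr.min(0),Pr.max(0))
bl=(hs[...,1]>90)&roi;P=up(np.c_[x[bl],y[bl]].astype(float),.078);D=np.hypot(*(P-c0).T);P=P[(D>.064)&(D<.08)]
f=least_squares(lambda q:np.hypot(*(P-q).T)-.072,c0,loss="soft_l1",f_scale=.003);print("fit",f.x,len(P))
a=np.degrees(np.arctan2(*(Pr-c0).T[::-1]));print(np.percentile(a,[2,50,98]))
```

```text
red 84 [0.50598229 0.04361944] [0.50083655 0.03730799] [0.51116127 0.04945935]
fit [0.57348978 0.06849622] 574
[-164.10780091 -159.99759875 -155.98596768]
```

Three cameras agree within about 2 mm: centre (0.575, 0.0685), red tip (0.505, 0.0507). The tool is above it, so I go down to 1 cm above the edge.

Emit:
jog_arm(deltas=[[[-1, 0, 0, -3.5, 0], [-1, 0, 0, -3.5, 0], [-1, 0, 0, -3.5, 0], [-1, 0, 0, -2.5, 0], [-1, 0, 0, -0.8, 0], [-1, 0, 0, 0, 0], [-1, 0, 0, 0, 0]]])

```text
time_s: 3.78
tcp_pos: [0.5067, 0.0506, 0.1087]
eef_rot: [180.0, 0.1, -161.3]
contact_force: [0.3, -0.7, 0.6]
gripper_width: 0.0006
gripper_force: 0.0
```

Emit:
jog_arm(deltas=[[[-1, 0, 0, -0.2, 0], [-1, 0, 0, -0.2, 0], [-1, 0, 0, -0.1, 0], [-1, 0, 0, -0.1, 0], [-1, 0, 0, 0, 0]]])

```text
time_s: 4.4
tcp_pos: [0.506, 0.0505, 0.1015]
eef_rot: [-180.0, -0.0, -161.3]
contact_force: [-0.5, -0.7, 0.4]
gripper_width: 0.0006
gripper_force: 0.0
```

Run:
```python
from h import *
for k in range(3):
    s=r.get_state();print(s["time_s"],s["tcp_pos"],s["contact_force"]);im=r.capture("scene")
cv2.imwrite("pics/s2.png",cv2.resize(im[120:300,160:400],None,fx=3,fy=3))
```

```text
4.4 [0.50597013 0.05052428 0.10145609] [-0.53991435 -0.70818032  0.39407535]
4.45 [0.5059975  0.05053127 0.10149156] [0.48434061 0.40429481 0.26744986]
4.5 [0.50600296 0.05053569 0.10152406] [ 0.28418246 -0.06283644  0.11565133]
```

View pics/s2.png

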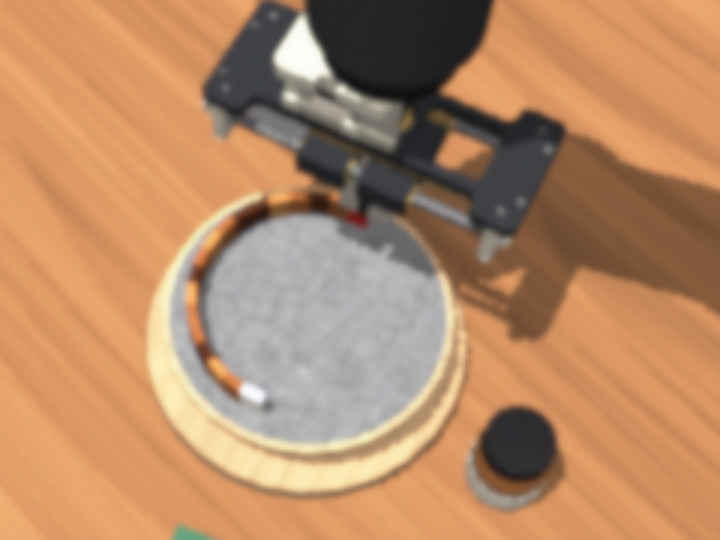

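The fingertip (crop 350,208) hovers over the red end, whose far tip is at about (368,222). I compare that with projections.

Run:
```python
from h import *
i=r.camera_info("scene");c=np.array([.575,.0685])
def e(a,ra=.072,z=.078):a=np.radians(a);return [c[0]+ra*np.cos(a),c[1]+ra*np.sin(a),z]
P=np.array([[.506,.0505,.0825],e(-166),e(-166,.069),e(-166,.075),e(-166+190),e(-166+190,.072,.056)])
print((proj(i,P)-[160,120])*3)
for a in(0,1,2,3,4,5,6):print(a,np.round(e(-166+a*190/6),4)[:2])
```

```text
[[371.60866393 203.34870694]
 [372.69495217 206.64734647]
 [370.29008266 210.08370089]
 [375.09261372 203.22129163]
 [267.23756228 393.49011473]
 [267.23578816 406.80639293]]
0 [0.5051 0.0511]
1 [0.5247 0.017 ]
2 [ 0.5592 -0.0017]
3 [5.984e-01 4.000e-04]
4 [0.6307 0.0229]
5 [0.6464 0.0589]
6 [0.6408 0.0978]
```

Projections match the picture: the white tip is predicted at (267,393) and seen at (268,392), and the seam between the fingers lies at the red tip. I back off 6 mm so that the inner finger lands on the very end, then touch down.

Emit:
jog_arm(deltas=[[[-1, -0.25, 0.6, 0, 0], [-1, 0, 0, -0.2, 0], [-1, 0, 0, -0.15, 0], [-1, 0, 0, -0.1, 0], [-1, 0, 0, 0, 0], [-1, 0, 0, 0, 0]]])

```text
time_s: 5.3
tcp_pos: [0.5035, 0.0565, 0.0971]
eef_rot: [180.0, 0.0, -161.3]
contact_force: [-0.4, 0.6, 0.8]
gripper_width: 0.0005
gripper_force: 0.6
```

Emit:
jog_arm(deltas=[[[-1, 0, 0, -0.1, 0], [-1, 0, 0, -0.05, 0], [-1, 0, 0, 0, 0], [-1, 0, 0, 0, 0]]])

```text
time_s: 5.8
tcp_pos: [0.5035, 0.0565, 0.0956]
eef_rot: [-180.0, 0.0, -161.3]
contact_force: [-0.3, 0.8, 2.5]
gripper_width: 0.0006
gripper_force: 0.9
```

Run:
```python
from h import *
F=[]
for k in range(8):
    s=r.get_state();F.append(np.r_[s["tcp_pos"],s["contact_force"]]);im=r.capture("scene")
print(s["time_s"],np.mean(F,0),np.std(F,0))
```

```text
6.15 [ 0.50353141  0.05651709  0.09558833 -0.65749629  0.17265677  2.15167558] [1.22368855e-05 3.37485065e-06 1.54147625e-05 5.30888428e-01
 4.25254258e-01 5.35589315e-01]
```

Contact is about 2 N at roughly 1.5 mm depth, which is light. Now the deltas for the slide.

Run:
```python
import numpy as np
a=np.radians(-166+np.arange(49)*190/48);p=100*(np.c_[.575+.072*np.cos(a),.0685+.072*np.sin(a)])
w=np.round(np.vstack([[50.35,5.65],p,[63.8,10.33]]),2);d=np.round(np.diff(w,axis=0),2)
print(" ".join(f"{k}:[-1,{x:g},{y:g},0,0]," for k,(x,y) in enumerate(d)))
```

```text
0:[-1,0.16,-0.54,0,0], 1:[-1,0.14,-0.48,0,0], 2:[-1,0.17,-0.47,0,0], 3:[-1,0.2,-0.45,0,0], 4:[-1,0.23,-0.44,0,0], 5:[-1,0.27,-0.42,0,0], 6:[-1,0.29,-0.41,0,0], 7:[-1,0.31,-0.38,0,0], 8:[-1,0.35,-0.36,0,0], 9:[-1,0.37,-0.34,0,0], 10:[-1,0.39,-0.3,0,0], 11:[-1,0.41,-0.29,0,0], 12:[-1,0.42,-0.25,0,0], 13:[-1,0.45,-0.22,0,0], 14:[-1,0.46,-0.19,0,0], 15:[-1,0.47,-0.16,0,0], 16:[-1,0.48,-0.12,0,0], 17:[-1,0.49,-0.1,0,0], 18:[-1,0.49,-0.06,0,0], 19:[-1,0.5,-0.02,0,0], 20:[-1,0.5,0.01,0,0], 21:[-1,0.49,0.05,0,0], 22:[-1,0.49,0.07,0,0], 23:[-1,0.49,0.12,0,0], 24:[-1,0.47,0.14,0,0], 25:[-1,0.47,0.18,0,0], 26:[-1,0.45,0.21,0,0], 27:[-1,0.43,0.24,0,0], 28:[-1,0.42,0.27,0,0], 29:[-1,0.4,0.3,0,0], 30:[-1,0.38,0.32,0,0], 31:[-1,0.35,0.35,0,0], 32:[-1,0.33,0.38,0,0], 33:[-1,0.3,0.39,0,0], 34:[-1,0.27,0.42,0,0], 35:[-1,0.25,0.43,0,0], 36:[-1,0.21,0.45,0,0], 37:[-1,0.19,0.46,0,0], 38:[-1,0.15,0.48,0,0], 39:[-1,0.11,0.48,0,0], 40:[-1,0.09,0.49,0,0], 41:[-1,0.04,0.49,0,0], 42:[-1,0.02,0.5,0,0], 43:[-1,-0.02,0.5,0,0], 44:[-1,-0.05,0.49,0,0], 45:[-1,-0.09,0.49,0,0], 46:[-1,-0.12,0.48,0,0], 47:[-1,-0.16,0.48,0,0], 48:[-1,-0.18,0.46,0,0], 49:[-1,-0.28,0.55,0,0],
```

Emit:
jog_arm(deltas=[[[-1, 0.16, -0.54, 0, 0], [-1, 0.14, -0.48, 0, 0], [-1, 0.17, -0.47, 0, 0], [-1, 0.2, -0.45, 0, 0], [-1, 0.23, -0.44, 0, 0], [-1, 0.27, -0.42, 0, 0], [-1, 0.29, -0.41, 0, 0], [-1, 0.31, -0.38, 0, 0]]])

```text
time_s: 7.2
tcp_pos: [0.5213, 0.0203, 0.0955]
eef_rot: [-180.0, -0.0, -161.3]
contact_force: [-1.3, 0.3, 2.2]
gripper_width: 0.0007
gripper_force: 1.0
```

Emit:
jog_arm(deltas=[[[-1, 0.35, -0.36, 0, 0], [-1, 0.37, -0.34, 0, 0], [-1, 0.39, -0.3, 0, 0], [-1, 0.41, -0.29, 0, 0], [-1, 0.42, -0.25, 0, 0], [-1, 0.45, -0.22, 0, 0], [-1, 0.46, -0.19, 0, 0], [-1, 0.47, -0.16, 0, 0]]])

```text
time_s: 8.2
tcp_pos: [0.5547, -0.0006, 0.0955]
eef_rot: [-180.0, -0.0, -161.3]
contact_force: [-1.7, 0.9, 1.8]
gripper_width: 0.0005
gripper_force: 1.0
```

Emit:
jog_arm(deltas=[[[-1, 0.48, -0.12, 0, 0], [-1, 0.49, -0.1, 0, 0], [-1, 0.49, -0.06, 0, 0], [-1, 0.5, -0.02, 0, 0], [-1, 0.5, 0.01, 0, 0], [-1, 0.49, 0.05, 0, 0], [-1, 0.49, 0.07, 0, 0], [-1, 0.49, 0.12, 0, 0]]])

```text
time_s: 9.2
tcp_pos: [0.594, -0.001, 0.0955]
eef_rot: [-180.0, -0.0, -161.3]
contact_force: [-0.6, 0.6, 3.2]
gripper_width: 0.0006
gripper_force: 1.0
```

Emit:
jog_arm(deltas=[[[-1, 0.47, 0.14, 0, 0], [-1, 0.47, 0.18, 0, 0], [-1, 0.45, 0.21, 0, 0], [-1, 0.43, 0.24, 0, 0], [-1, 0.42, 0.27, 0, 0], [-1, 0.4, 0.3, 0, 0], [-1, 0.38, 0.32, 0, 0], [-1, 0.35, 0.35, 0, 0]]])

```text
time_s: 10.2
tcp_pos: [0.6277, 0.0193, 0.0955]
eef_rot: [-180.0, 0.0, -161.3]
contact_force: [-0.9, -0.7, 1.9]
gripper_width: 0.0005
gripper_force: 1.0
```

Emit:
jog_arm(deltas=[[[-1, 0.33, 0.38, 0, 0], [-1, 0.3, 0.39, 0, 0], [-1, 0.27, 0.42, 0, 0], [-1, 0.25, 0.43, 0, 0], [-1, 0.21, 0.45, 0, 0], [-1, 0.19, 0.46, 0, 0], [-1, 0.15, 0.48, 0, 0], [-1, 0.11, 0.48, 0, 0]]])

```text
time_s: 11.2
tcp_pos: [0.6456, 0.0544, 0.0956]
eef_rot: [-180.0, 0.0, -161.3]
contact_force: [-0.6, -1.2, 3.7]
gripper_width: 0.0007
gripper_force: 1.0
```

Emit:
jog_arm(deltas=[[[-1, 0.09, 0.49, 0, 0], [-1, 0.04, 0.49, 0, 0], [-1, 0.02, 0.5, 0, 0], [-1, -0.02, 0.5, 0, 0], [-1, -0.05, 0.49, 0, 0], [-1, -0.09, 0.49, 0, 0], [-1, -0.12, 0.48, 0, 0], [-1, -0.16, 0.48, 0, 0]]])

```text
time_s: 12.2
tcp_pos: [0.6426, 0.0936, 0.0956]
eef_rot: [180.0, 0.0, -161.3]
contact_force: [-0.2, -1.5, 1.8]
gripper_width: 0.0004
gripper_force: 1.0
```

Emit:
jog_arm(deltas=[[[-1, -0.18, 0.46, 0, 0], [-1, -0.28, 0.55, 0, 0], [-1, 0, 0, 0, 0]]])

```text
time_s: 12.58
tcp_pos: [0.6377, 0.104, 0.0955]
eef_rot: [180.0, 0.0, -161.3]
contact_force: [-0.4, 1.0, 1.9]
gripper_width: 0.0004
gripper_force: 0.9
```

Run:
```python
from h import *
F=[]
for k in range(5):
    s=r.get_state();F.append(np.r_[s["tcp_pos"],s["contact_force"]]);im=r.capture("scene")
print(s["time_s"],np.mean(F,0))
cv2.imwrite("pics/s3.png",cv2.resize(im[120:300,160:400],None,fx=3,fy=3))
```

```text
12.775 [ 0.6378306   0.10381608  0.09552105 -0.41550142  1.45175742  1.70471726]
```

View pics/s3.png

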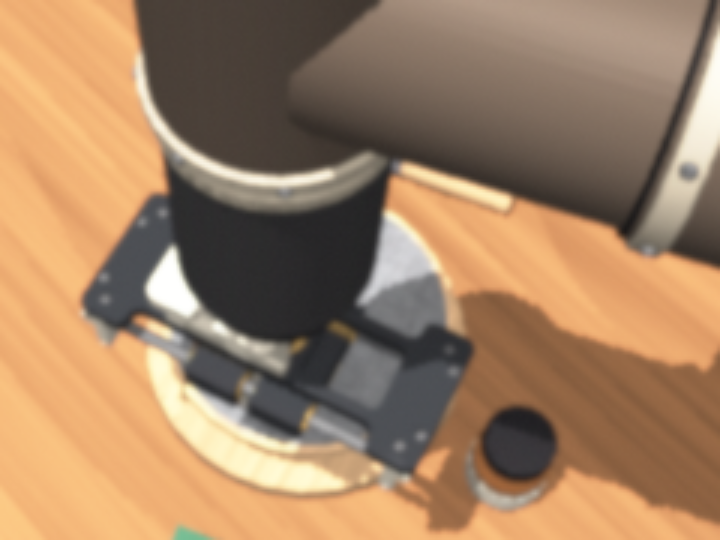

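The hand is at the white end, still in light contact at 1.7 N, and the jar at (515,450) hasn't moved. Lifting.

Emit:
jog_arm(deltas=[[[-1, 0, 0, 0.3, 0], [-1, 0, 0, 1, 0], [-1, 0, 0, 3, 0], [-1, 0, 0, 4, 0], [-1, 0, 0, 4, 0], [-1, 0, 0, 3, 0], [-1, 0, 0, 0, 0], [-1, 0, 0, 0, 0]]])

```text
time_s: 13.82
tcp_pos: [0.6376, 0.1031, 0.2484]
eef_rot: [180.0, -0.0, -161.4]
contact_force: [-0.1, 0.7, -0.8]
gripper_width: 0.0008
gripper_force: 0.0
```

Run:
```python
from h import *
s=r.get_state();print(s["time_s"],s["tcp_pos"],s["contact_force"]);a=cv2.imread("pics/scene0.png");b=r.capture("scene")
print({n:float(cv2.absdiff(a[y0:y1,x0:x1],b[y0:y1,x0:x1]).mean()) for n,(x0,y0,x1,y1) in dict(jar=(310,250,350,295),block=(205,290,262,332),file=(240,150,332,192)).items()})
cv2.imwrite("pics/s4.png",b)
```

```text
13.825 [0.63757824 0.10311343 0.24840011] [-0.06662836  0.74129026 -0.75852465]
{'jar': 23.372592592592593, 'block': 30.129908103592314, 'file': 60.231107660455486}
```

View pics/s4.png

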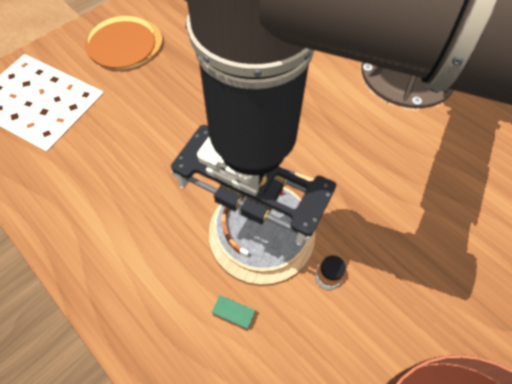

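The hand is clear above the rest. The jar (332,270) and block (234,312) are where they were; the differences there are lighting and shadow. The arm hides the file, but nothing went near it.

```bash
python3 -c "
from plant import r
print(r.close_job())"
```

```text
the job is handed in; nothing more can be done
None
```

I ran the closed fingertips along the blank's whole upper edge from the red end to the white end at about 2 N, pushing the platform down about 1.5 mm, then lifted clear and handed the job in at about 14 s; the jar and block hadn't moved in the last picture, and the file was hidden behind the arm but the hand never went near it.

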